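Strip a stack of mould parts into their nests

ROBOT

A 6-joint arm with a two-finger parallel gripper is mounted at the origin on the work surface. World frame = base frame: x ahead of the robot, y to its left, z up, the work surface at z = 0. Lengths are in m, angles in rad, forces in N, time in s.
With the tool pointing down it reaches from about 0.3 to 0.775 m from the base axis. Payload 14.6 kg.
Tool frame: the origin (TCP) lies at the very end of the fingers, on their centre line; the grasp point (between the pads) lies 19 mm behind it; z points along the fingers, y is the line along which they close (so a half turn about z gives the same grasp; the last joint's range is limited). The gripper opens to 94 mm and grips with 3 to 60 N. Pads are 16 mm wide; open, the fingers measure 119 mm over their backs; the gripper's body (75 mm by 177 mm) begins 78 mm behind the grasp point.
Start: joints at [1.258, 0.3, 1.521, -0, 1.321, -0.067], TCP at [0.134, 0.533, 0.205] pointing down, gripper open.
Joint ranges: [-3.03, 3.03], [-0.79, 2.21], [0.23, 2.52], [-1.04, 4.18], [0, 3.07], [-2.55, 2.55]. Speed limits (rad/s): [2.22, 2.22, 2.57, 3.14, 3.14, 3.14].

INTERFACE

Orientations are given as [roll, pitch, yaw] about the fixed x, y, z axes, in that order (R = Rz(yaw) Ry(pitch) Rx(roll)).
In Python, from station import ctrl, camera, camera_info, finder gives the robot as it stands.
- The arm moves only by the tool carry_out, never from a script. Its argument "motion" is a list of rows, each a list of 2 entries, a list of its own where there are three numbers: the shift along the tool's x, y, z as a fraction of full scale, then the turn about the tool's z as a fraction of full scale. A call has 1 to 12 rows; each row is the pose to reach, as a shift and turn from the pose commanded when the call began, along the tool's axes at that moment, turning the shorter way round; what a row does not reach only later rows make up. Full scale, the value 1, is 200 mm for a shift and 360 degrees for a turn. A row lasts 1/10 s, in which the tool goes at most 50 mm and 8.59 degrees, less where a joint would pass 70% of its speed; a pose out of reach is approached as far as the arm can. A call with a number of a shift or a turn outside -1 to 1 is refused whole. A call with a gripper value outside its range is refused whole. "hand" is the closure, from -1 (fully open) to 1 (shut), set as the call begins (left out, the last holds). The fingers move at their own pace and stop on an object; "force" is the grip in N (left out, the last holds). Time passes only in rows, so rows that repeat a pose let the fingers close. It gives the time, the measured TCP pose, the force, the opening and the grip force at its end, in the units of the state.
- ctrl.get_obs(): the state, without advancing time (a new reading comes with each control period).
- camera(name): name is "side" or "top"; returns (picture, depth): 420x560x3 uint8, blue, green, red; 420x560 float32, m along the optical axis (not along the pixel's ray), 0 where there is no reading.
- camera_info(name): a dict with "camera_matrix" (3x3 intrinsics, pixels), "origin" and "attitude" of the camera in the world. Camera axes: x right, y down, z forward; pixel columns grow to the right and rows downward; lengths in m; the calibration is good to about 2 mm. A picture is of the moment at which its call begins. camera_info takes no time and is no camera call.
- ctrl.hand_in(): hands the job in; it is judged then, once.
Trained networks look in the newest picture that a camera, given by its name, has taken for a name from the list of things; names that differ only in an ending like _2 or _b are one class to them, and where a whole thing is asked for, a point or a joint stands for the part that bears it (a point fixed in the world has none). Each returns a list of dicts, best first, with "conf" (0 to 1); they miss things now and then, are a little off and sometimes report something else, mostly with a low value. They report only what shows in the picture. A call takes as long as a camera call. They do not tell look-alikes from the thing itself.
- finder.boxes_of(camera, query): "location" ([column, row] in pixels, amid what is visible of it).
- finder.cut_out(camera, query): "mask" (420x560 bool, what is visible of it) and "location" ([column, row] in pixels, amid what is visible of it).
- finder.pinpoint(camera, query): "location" ([column, row] in pixels: a listed point, or the origin of a listed thing).
The state is a dict: "time_s": time; "qpos": joint angles; "joint_vel": joint speeds; "tau": joint torques, N m; "ee_pos": TCP position; "eef_rot": TCP orientation; "force": force on the tool from outside, world axes, zero at the start; "moment": the same for the moment, N m; "grip_width": finger opening in m; "grip_force": force on a finger pad.
Only numpy, scipy, OpenCV 4.12 (cv2) and the standard library are available. Lean on these libraries where they do the work, as an engineer would, in place of code of your own. Each camera call takes 0.05 s, during which the arm holds its last target. There are 200 camera calls.

TASK

Take the stack of steel mould parts apart from the top down, one part at a time, and set each part in the shallow black-floored nest of its own shape: flanged bush in the small round one, square block in the square one, disc in the large round one, plate in the rectangular one. Each must end flat inside its rim, not on it, the bush upright on its flange. Set the parts down without dropping them, and leave the white bottle and the vee block where they stand.

Things in the scene. Friction and masses are not known exactly. Their poses are not given: they have to be found in the camera images.
- bush: bright steel guide bush, top of the stack: round flange 32 mm across and 8 mm high at the foot, round barrel 24 mm across above it, 34 mm high in all, about 0.12 kg, solid, with a dark bore mark on top. Origin at the centre of its underside, z up. It stands on the square block
- block: bright steel square block 38 x 38 x 20 mm (x, y, z), about 0.22 kg. Origin at the centre of its underside, x and y along its sides. It lies on the round disc, turned any way
- disc: bright steel round disc 58 mm across, 20 mm thick, about 0.4 kg. Origin at the centre of its underside, z up. It lies on the rectangular plate
- plate: bright steel rectangular plate 96 x 60 x 20 mm (x, y, z), about 0.8 kg, bottom of the stack. Origin at the centre of its underside, x along its long side. It lies on a fixed plywood pad 116 x 78 mm and 10 mm high, lined up with it, so the whole stack reaches 104 mm above the bench
- nest_bush: fixed shallow nest with a black floor and a grey rim, small, round: inside 48 across, outside 56 across (mm), flat floor 4 mm above the bench, rim 4 mm wide with its top 9 mm above the bench (5 mm above the floor); 8 mm of clearance all round its own part. Origin at the centre of its underside, on the bench, z up
- nest_block: fixed shallow nest with a black floor and a grey rim, square: inside 54 x 54, outside 62 x 62 (mm), flat floor 4 mm above the bench, rim 4 mm wide with its top 9 mm above the bench (5 mm above the floor); 8 mm of clearance all round its own part. Origin at the centre of its underside, on the bench, z up, x and y along its sides
- nest_disc: fixed shallow nest with a black floor and a grey rim, large, round: inside 74 across, outside 82 across (mm), flat floor 4 mm above the bench, rim 4 mm wide with its top 9 mm above the bench (5 mm above the floor); 8 mm of clearance all round its own part. Origin at the centre of its underside, on the bench, z up
- nest_plate: fixed shallow nest with a black floor and a grey rim, rectangular: inside 112 x 76 (x, y), outside 120 x 84 (mm), flat floor 4 mm above the bench, rim 4 mm wide with its top 9 mm above the bench (5 mm above the floor); 8 mm of clearance all round its own part. Origin at the centre of its underside, on the bench, z up, x along its long side
- bottle: loose white plastic bottle standing among the things, 58 mm across, 110 mm high, 0.3 kg; a bystander to be left alone. Origin at the centre of its underside
- veeblock: loose dark steel vee block 45 x 40 x 32 mm with a groove along x, 0.35 kg; a bystander to be left alone. Origin at the centre of its underside
There are look-alikes about, which are no part of the job. Leave any green or pink look-alike of the bush alone.

How it is judged:
By the outcome, as a careful person would: the job done as asked, in the order asked, and still so for the second after the job is handed in, with the robot touching nothing.
It also fails if it takes over 120 s, if anything falls off the work surface, if the arm or the gripper's body presses on something with over 40 N, if the wrist force passes 120 N, or if a joint passes its speed limit or range.

## Working session

There is one attempt and no reset: what is moved stays moved. The work goes in short steps, Python scripts to look and compute and a tool call to move; the robot and the scene stay as the last step left them, time stands still between calls to the robot, and variables do not carry over. Pictures are saved under pics/ and viewed, at most 14 in all, crops included, and the job is handed in when it is done.

Besides the shell and the picture viewer there is one more tool, called after ">>>" as a command line: name --argument value ..., lists and objects as JSON in quotes. carry_out: Moves the arm, as the interface text tells. Its arguments: {"type":"object","properties":{"motion":{"type":"array","items":{"type":"array"}},"hand":{"type":"number"},"force":{"type":"number"}},"required":["motion"]}

```bash
mkdir -p pics; ls; cat > h.py <<'E'
import numpy as np, cv2
from station import ctrl, camera, camera_info, finder
from scipy.spatial.transform import Rotation as R
def cam(n):
    i=camera_info(n); a=np.array(i["attitude"],float)
    M=a if a.shape==(3,3) else R.from_euler('xyz',a).as_matrix()
    return np.array(i["camera_matrix"],float),np.array(i["origin"],float),M
def ray_z(n,uv,z):  # pixel -> world on plane z
    K,o,M=cam(n); d=M@np.linalg.solve(K,[uv[0],uv[1],1]); return o+d*(z-o[2])/d[2]
def cloud(n,depth):
    K,o,M=cam(n); v,u=np.mgrid[0:420,0:560]
    p=np.stack([u,v,np.ones_like(u)],-1)@np.linalg.inv(K).T*depth[...,None]
    return p@M.T+o
E
python3 - <<'E'
from h import *
for n in("top","side"):
    print(n,camera_info(n))
    p,d=camera(n); cv2.imwrite(f"pics/{n}0.png",p); np.save(n+"0.npy",d)
    for q in "bush block disc plate nest_bush nest_block nest_disc nest_plate bottle veeblock".split():
        print(q,[(np.round(r["location"]).tolist(),round(r["conf"],2)) for r in finder.cut_out(n,q)[:3]])
print(ctrl.get_obs())
E
```

```text
pics
top {'camera_matrix': array([[466.6227637 ,   0.        , 276.94667463],
       [  0.        , 466.6227637 , 207.4668076 ],
       [  0.        ,   0.        ,   1.        ]]), 'origin': array([ 0.438714  , -0.01938335,  0.90651661]), 'attitude': array([-3.07456705,  0.02197777, -1.56835688])}
bush [([387.0, 203.0], 0.79), ([313.0, 289.0], 0.73), ([323.0, 230.0], 0.5)]
block [([332.0, 227.0], 0.74)]
disc [([312.0, 232.0], 0.79), ([236.0, 219.0], 0.62)]
plate [([318.0, 243.0], 0.68)]
nest_bush [([236.0, 221.0], 0.73), ([320.0, 247.0], 0.2)]
nest_block [([417.0, 162.0], 0.6)]
nest_disc [([137.0, 277.0], 0.77)]
nest_plate [([273.0, 132.0], 0.57)]
bottle [([414.0, 261.0], 0.86)]
veeblock [([149.0, 152.0], 0.89)]
side {'camera_matrix': array([[546.00497486,   0.        , 281.44438744],
       [  0.        , 546.00497486, 210.5306287 ],
       [  0.        ,   0.        ,   1.        ]]), 'origin': array([0.27418925, 0.79403825, 0.7621342 ]), 'attitude': array([-2.27349351,  0.01376048, -2.86071434])}
bush [([370.0, 221.0], 0.83), ([310.0, 168.0], 0.76), ([320.0, 181.0], 0.69)]
block 
[... 313 characters left out ...]
eblock [([192.0, 312.0], 0.86)]
{'time_s': 1.1, 'qpos': array([ 1.25841287e+00,  2.99917043e-01,  1.52100837e+00,  5.08045436e-06,
        1.32072914e+00, -6.66046464e-02]), 'joint_vel': array([ 0.00131614, -0.00054627,  0.00081708,  0.00018595,  0.00069478,
       -0.00029043]), 'tau': array([-2.30686564e-04, -5.31650376e+01, -3.52914369e+01,  7.08317687e-02,
        2.11931689e-02,  1.93737412e-05]), 'ee_pos': array([0.13381894, 0.53345009, 0.20543269]), 'eef_rot': array([-3.14153122e+00, -9.03102332e-06,  2.89581259e+00]), 'force': array([ 0.02654473,  0.21180756, -0.21621735]), 'moment': array([-0.00267965, -0.00832139,  0.00395077]), 'grip_force': 0.0, 'grip_width': 0.09442603809928797}
```

View pics/top0.png

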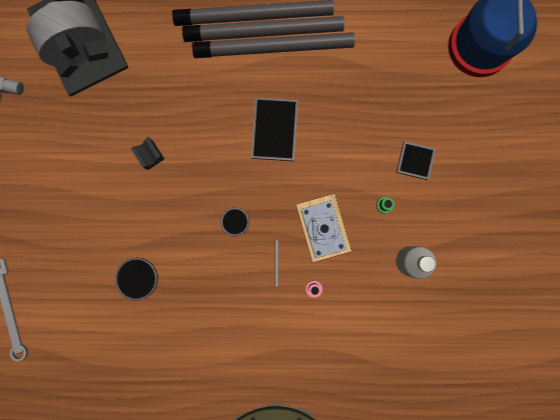

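View pics/side0.png

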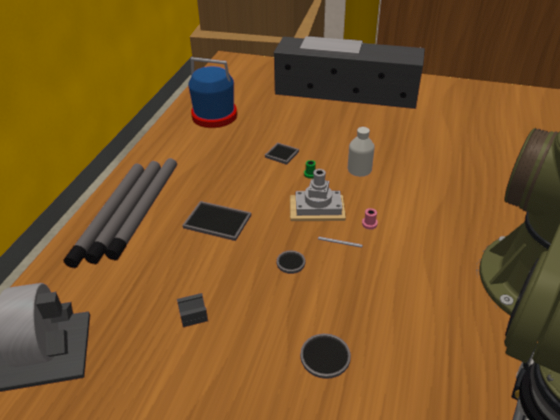

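The top view shows the stack at about (323,229), with the steel bush's bore at (324,229). Things that could be taken for the bush are the green look-alike at (387,204) and the pink one at (314,289). I choose the steel one on the stack at (324,229). The nests are at (235,222) for the bush, (417,161) for the block, (137,279) for the disc and (275,130) for the plate. The side view agrees: bush at (320,176), green at (310,168), pink at (370,218).

```bash
cat >> h.py <<'E'
def nests(n,p,d):
    """dark-floored blobs: centre (world), min-area rect axes, size"""
    c=cloud(n,d); g=p.max(2); out={}
    pred={'bush':(235,222),'block':(417,161),'disc':(137,279),'plate':(275,130)} if n=='top' else {'bush':(290,262),'block':(282,153),'disc':(325,355),'plate':(217,220)}
    m=((g<40)&(d>0)).astype(np.uint8); k,l=cv2.connectedComponents(m)
    for q,(u,v) in pred.items():
        s=l==l[v,u]; z=np.median(c[s][:,2])
        vu=np.argwhere(s)[:,::-1]; w=np.array([ray_z(n,x,z)[:2] for x in vu])
        r=cv2.minAreaRect((w*1000).astype(np.float32))
        out[q]=(np.round(r[0],1),np.round(r[1],1),round(r[2],1),round(z*1000,1),len(w))
    return out
def layers(n,d,cen,rad=.085):
    c=cloud(n,d); ok=(d>0)&(np.hypot(c[...,0]-cen[0],c[...,1]-cen[1])<rad)
    P=c[ok]*1000
    return P
def lay(n,d,cen,zs=(104,70,50,30)):
    P=layers(n,d,cen)
    for z in zs:
        s=P[abs(P[:,2]-z)<6]
        if len(s)>8:
            r=cv2.minAreaRect(s[:,:2].astype(np.float32)); print(n,z,len(s),'z',np.round(np.median(s[:,2]),1),'c',np.round(r[0],1),'size',np.round(r[1],1),'ang',round(r[2],1))
E
python3 - <<'E'
from h import *
for n in("top","side"):
    p=cv2.imread(f"pics/{n}0.png"); d=np.load(n+"0.npy")
    for k,v in nests(n,p,d).items(): print(n,k,v)
    c0=ray_z("top",(324,229),.104); lay(n,d,c0)
print(c0)
for q,u,v,z in(("green",387,204,.034),("pink",314,289,.034),("bottle",420,263,.08)): print(q,ray_z("top",(u,v),z))
print('bore side',ray_z("side",(320,173),.104))
a=cv2.imread("pics/top0.png")[185:305,280:440]; b=cv2.imread("pics/side0.png")[145:235,280:400]
cv2.imwrite("pics/crop0.png",np.vstack([cv2.resize(a,(600,300),interpolation=2)[:, :600],cv2.resize(b,(600,300),interpolation=2)]) if 0 else np.hstack([cv2.resize(a,None,fx=2.5,fy=4.5,interpolation=2)*0+cv2.resize(a,(400,540)) if 0 else cv2.resize(a,(400,300),interpolation=2),cv2.resize(b,(400,300),interpolation=2)]))
E
```

```text
Traceback (most recent call last):
  File "h.py", line 21, in nests
    vu=np.argwhere(s)[:,::-1]; w=np.array([ray_z(n,x,z)[:2] for x in vu])
                                           ~~~~~^^^^^^^
  File "h.py", line 9, in ray_z
    K,o,M=cam(n); d=M@np.linalg.solve(K,[uv[0],uv[1],1]); return o+d*(z-o[2])/d[2]
          ~~~^^^
  File "h.py", line 5, in cam
    i=camera_info(n); a=np.array(i["attitude"],float)
ValueError: time passes only in moves, steps and waits
```

```bash
sed -i 's/^def cam(n):/from functools import lru_cache\n@lru_cache\ndef cam(n):/' h.py
python3 - <<'E'
from h import *
for n in("top","side"):
    p=cv2.imread(f"pics/{n}0.png"); d=np.load(n+"0.npy")
    for k,v in nests(n,p,d).items(): print(n,k,v)
    c0=ray_z("top",(324,229),.104); lay(n,d,c0)
print(c0)
for q,u,v,z in(("green",387,204,.034),("pink",314,289,.034),("bottle",420,263,.08)): print(q,ray_z("top",(u,v),z))
print('bore side',ray_z("side",(320,173),.104))
a=cv2.imread("pics/top0.png")[185:305,280:440]; b=cv2.imread("pics/side0.png")[145:235,280:400]
cv2.imwrite("pics/crop0.png",np.hstack([cv2.resize(x,(400,300),interpolation=2) for x in(a,b)]))
E
```

```text
top bush (array([472. ,  82.9]), array([44.6, 44.8]), 0.1, np.float64(4.0), 456)
top block (array([ 592. , -269.4]), array([52.1, 53. ]), 76.2, np.float64(3.3), 732)
top disc (array([361.6, 272.8]), array([70.9, 70.3]), 0.3, np.float64(4.0), 1106)
top plate (array([654.8,   6.3]), array([ 74. , 111.1]), 86.3, np.float64(3.4), 2101)
top 104 155 z 103.3 c [456.5 -81.6] size [22.3 22.5] ang 0.2
top 70 209 z 69.3 c [458.  -83.3] size [37.8 37.9] ang 3.9
top 50 318 z 49.3 c [458.3 -83.7] size [55.6 57.3] ang 44.9
top 30 857 z 29.4 c [457.8 -85.9] size [96.  60.1] ang 16.6
side bush (array([473.1,  79.2]), array([40.8, 37.7]), 15.3, np.float64(6.0), 258)
side block (array([ 593.1, -274.8]), array([42.1, 45.6]), 77.0, np.float64(6.0), 189)
side disc (array([362.3, 268.9]), array([68.7, 67.5]), 46.2, np.float64(5.6), 1190)
side plate (array([6.565e+02, 3.000e-01]), array([ 68.2, 106.7]), 86.1, np.float64(5.7), 1063)
side 104 100 z 105.1 c [456.7 -83.5] size [25.  22.5] ang 87.1
side 70 145 z 70.8 c [458.2 -84.3] size [38.2 40.7] ang 4.9
side 50 210 z 50.8 c [457.5 -79.6] size [55.2 51.5] ang 8.9
side 30 532 z 31.2 c [457.2 -87.8] size [96.1 65.3] ang 15.4
[ 0.45561899 -0.08241809  0.104     ]
green [ 0.50393066 -0.20542747  0.034     ]
pink [ 0.34617443 -0.06898004  0.034     ]
bottle [ 0.39700984 -0.25170597  0.08      ]
bore side [ 0.45551082 -0.08369519  0.104     ]
```

View pics/crop0.png

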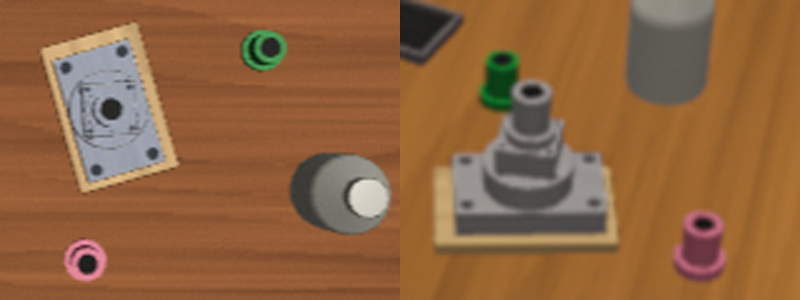

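The crop shows the bright steel bush on the block at about crop (110,108) in the left half and (530,100) in the right half. The green bush at (265,48) and the pink one at (87,262) are separate and stay put. Moving off.

>>> carry_out --motion '[[[-0.15,-0.17,0],0],[[-0.36,-0.4,0],0],[[-0.57,-0.64,0],0],[[-0.7,-0.79,0],0],[[-0.77,-0.865,0],0],[[-0.77,-0.865,0],0]]' --hand -1 --force 30

```text
time_s: 1.7
ee_pos: [0.2424, 0.3257, 0.2058]
eef_rot: [3.141, 0.001, 2.892]
force: [0.7, 0.3, 0.7]
grip_width: 0.0939
grip_force: 0.0
```

>>> carry_out --motion '[[[-0.15,-0.17,0],0],[[-0.36,-0.4,0],0],[[-0.57,-0.64,0],0],[[-0.7,-0.79,0],0],[[-0.77,-0.865,0],0],[[-0.77,-0.865,0],0]]'

```text
time_s: 2.3
ee_pos: [0.3498, 0.1207, 0.2056]
eef_rot: [-3.141, 0.001, 2.891]
force: [-0.5, 1.0, 0.2]
grip_width: 0.0942
grip_force: 0.0
```

>>> carry_out --motion '[[[-0.15,-0.17,0],0.02],[[-0.36,-0.4,0],0.04],[[-0.57,-0.64,0],0.065],[[-0.7,-0.79,0],0.09],[[-0.77,-0.865,0],0.11],[[-0.77,-0.865,0],0.135],[[-0.77,-0.865,0],0.16],[[-0.77,-0.865,0],0.18],[[-0.77,-0.865,0],0.1986],[[-0.77,-0.865,0],0.1986]]'

```text
time_s: 3.3
ee_pos: [0.4561, -0.0811, 0.2054]
eef_rot: [-3.142, -0.0, 1.647]
force: [0.5, -0.3, -0.7]
grip_width: 0.0945
grip_force: 0.0
```

```bash
cat >> h.py <<'E'
def go(*t):
    """fractions from the measured pose to (x,y,z mm, yaw deg or None)"""
    o=ctrl.get_obs(); p=np.array(o["ee_pos"]); e=np.array(o["eef_rot"]); M=R.from_euler('xyz',e).as_matrix()
    print('t',round(o["time_s"],2),'pos',np.round(p*1000,1),'yaw',np.round(np.degrees(e),1),'q',np.round(o["qpos"],2),'w',round(o["grip_width"]*1000,1),'F',np.round(o["force"],1))
    for x,y,z,yaw in t:
        s=M.T@(np.array([x,y,z])/1000-p)/.2
        tr=0 if yaw is None else -((yaw-np.degrees(e[2])+180)%360-180)/360
        print((x,y,z,yaw),'shift',np.round(s,4),'turn',round(tr,4))
E
python3 -c "
from h import *
go((457,-83,120,94.4),(457,-83,81,94.4))"
```

```text
t 3.3 pos [456.1 -81.1 205.4] yaw [-180.    -0.    94.4] q [-0.26  0.11  1.76  0.    1.28 -0.33] w 94.5 F [ 0.5 -0.3 -0.7]
(457, -83, 120, 94.4) shift [-0.0102  0.0038  0.4269] turn -0.0001
(457, -83, 81, 94.4) shift [-0.0102  0.0038  0.6219] turn -0.0001
```

>>> carry_out --motion '[[[-0.01,0.004,0.1],0],[[-0.01,0.004,0.25],0],[[-0.01,0.004,0.4],0],[[-0.01,0.004,0.52],0],[[-0.01,0.004,0.59],0],[[-0.01,0.004,0.62],0],[[-0.01,0.004,0.62],0]]'

```text
time_s: 4.0
ee_pos: [0.4566, -0.0837, 0.0811]
eef_rot: [-3.141, -0.0, 1.651]
force: [0.9, 0.2, 0.6]
grip_width: 0.0943
grip_force: 0.0
```

>>> carry_out --motion '[[[0,0,0],0],[[0,0,0],0],[[0,0,0],0],[[0,0,0],0],[[0,0,0],0],[[0,0,0],0],[[0,0,0],0],[[0,0,0],0],[[0,0,0],0],[[0,0,0],0]]' --hand 1 --force 25

```text
time_s: 5.0
ee_pos: [0.4566, -0.0843, 0.0814]
eef_rot: [-3.142, 0.0, 1.648]
force: [0.4, 0.1, -0.6]
grip_width: 0.0234
grip_force: 25.0
```

Gripped at 23.4 mm, which is the 24 mm barrel. Lift, then work out the carry.

>>> carry_out --motion '[[[0,0,-0.03],0],[[0,0,-0.1],0],[[0,0,-0.18],0],[[0,0,-0.24],0],[[0,0,-0.25],0],[[0,0,-0.25],0]]'

```text
time_s: 5.6
ee_pos: [0.4566, -0.0843, 0.1315]
eef_rot: [3.141, 0.0, 1.648]
force: [-0.5, -1.0, -1.4]
grip_width: 0.0233
grip_force: 25.0
```

```bash
python3 -c "
from h import *
go((472,82.5,131,94.4),(472,82.5,16,94.4))
p,d=camera('top'); np.save('t1.npy',d); lay('top',d,(.457,-.085)); cv2.imwrite('pics/top1.png',p)"
```

```text
t 5.6 pos [456.6 -84.3 131.5] yaw [180.    0.   94.4] q [-0.26  0.19  1.84 -0.    1.11 -0.34] w 23.3 F [-0.5 -1.  -1.4]
(472, 82.5, 131, 94.4) shift [0.8256 0.141  0.0025] turn 0.0001
(472, 82.5, 16, 94.4) shift [0.8256 0.1408 0.5775] turn 0.0001
```

>>> carry_out --motion '[[[0.05,0.01,0],0],[[0.18,0.03,0],0],[[0.34,0.06,0],0],[[0.5,0.085,0],0],[[0.66,0.11,0],0],[[0.77,0.13,0],0],[[0.82,0.14,0],0],[[0.825,0.141,0],0],[[0.825,0.141,0],0]]'

```text
time_s: 6.55
ee_pos: [0.4719, 0.082, 0.1312]
eef_rot: [-3.141, 0.0, 1.648]
force: [-0.1, -0.9, -0.3]
grip_width: 0.0234
grip_force: 25.0
```

>>> carry_out --motion '[[[0,0,0.06],0],[[0,0,0.18],0],[[0,0,0.32],0],[[0,0,0.44],0],[[0,0,0.52],0],[[0,0,0.55],0],[[0,0,0.565],0],[[0,0,0.572],0],[[0,0,0.576],0],[[0,0,0.578],0],[[0,0,0.578],0]]'

```text
time_s: 7.65
ee_pos: [0.4722, 0.0824, 0.0162]
eef_rot: [3.141, -0.0, 1.648]
force: [0.1, 0.4, -1.1]
grip_width: 0.0234
grip_force: 25.0
```

```bash
python3 -c "
from h import *
go((472,82.5,16,94.4))
p,d=camera('side'); cv2.imwrite('pics/s2.png',cv2.resize(p[200:320,220:380],(640,480),interpolation=2))"
```

```text
t 7.65 pos [472.2  82.4  16.2] yaw [180.   -0.   94.4] q [0.1  0.4  1.88 0.   0.85 0.02] w 23.4 F [ 0.1  0.4 -1.1]
(472, 82.5, 16, 94.4) shift [ 0.0005 -0.0011  0.0011] turn 0.0001
```

View pics/s2.png

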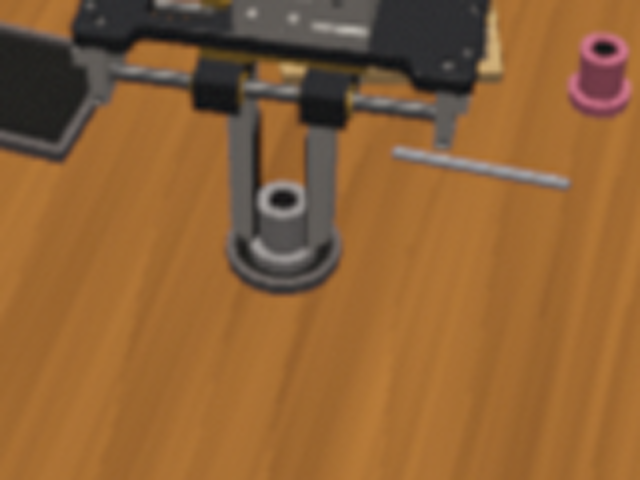

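The crop shows the bush held over the nest's centre, with its top at crop (283,200) and its flange inside the rim at (283,255). Ease it down.

>>> carry_out --motion '[[[0,0,0.002],0],[[0,0,0.004],0],[[0,0,0.004],0],[[0,0,0.004],0]]'

```text
time_s: 8.1
ee_pos: [0.4721, 0.0824, 0.0154]
eef_rot: [3.141, -0.0, 1.648]
force: [-2.7, 0.3, 5.4]
grip_width: 0.0234
grip_force: 25.0
```

>>> carry_out --motion '[[[0,0,0.001],0],[[0,0,0.002],0],[[0,0,0.002],0]]'

```text
time_s: 8.4
ee_pos: [0.4722, 0.0824, 0.0154]
eef_rot: [3.141, 0.0, 1.648]
force: [-4.3, -0.9, 11.1]
grip_width: 0.0234
grip_force: 25.0
```

>>> carry_out --motion '[[[0,0,-0.002],0],[[0,0,-0.002],0],[[0,0,-0.002],0],[[0,0,-0.002],0],[[0,0,-0.002],0],[[0,0,-0.002],0]]' --hand -1

```text
time_s: 9.0
ee_pos: [0.472, 0.0824, 0.015]
eef_rot: [-3.141, 0.0, 1.648]
force: [-0.1, 1.1, -0.7]
grip_width: 0.0679
grip_force: 0.0
```

>>> carry_out --motion '[[[0,0,-0.04],0],[[0,0,-0.12],0],[[0,0,-0.25],0],[[0,0,-0.4],0],[[0,0,-0.5],0],[[0,0,-0.55],0],[[0,0,-0.55],0]]'

```text
time_s: 9.7
ee_pos: [0.4725, 0.0824, 0.1262]
eef_rot: [3.139, -0.0, 1.648]
force: [0.4, -0.1, -0.7]
grip_width: 0.0939
grip_force: 0.0
```

```bash
python3 -c "
from h import *
for n in('top','side'):
    p,d=camera(n); lay(n,d,(.457,-.085)); lay(n,d,(.472,.083),(38,12)); cv2.imwrite('pics/%s3.png'%n,p)
go((458,-84,125,94.4),(458,-84,57.5,94.4))"
```

```text
top 70 450 z 69.3 c [458.  -83.3] size [38.  38.1] ang 3.5
top 50 318 z 49.3 c [458.2 -83.6] size [55.6 57.1] ang 45.1
top 30 852 z 29.4 c [457.7 -85.9] size [96.1 60.3] ang 16.5
side 70 120 z 71.2 c [458.2 -84. ] size [38.1 39.1] ang 3.6
side 50 152 z 51.4 c [456.9 -79.3] size [54.5 46.8] ang 14.2
side 30 496 z 31.6 c [457.3 -86.5] size [96.  64.4] ang 16.3
side 38 122 z 39.2 c [471.7  83.8] size [20.8 27.1] ang 15.0
side 12 321 z 9.8 c [444.2  95.7] size [108.7  82.7] ang 4.7
t 9.8 pos [471.6  82.4 124.3] yaw [-179.9    0.    94.4] q [ 0.1   0.23  1.81 -0.    1.1   0.02] w 94.2 F [ 0.2 -0.3 -1. ]
(458, -84, 125, 94.4) shift [-0.8241 -0.1321 -0.0033] turn 0.0001
(458, -84, 57.5, 94.4) shift [-0.8241 -0.1317  0.3342] turn 0.0001
```

The bush is upright in its nest, with its top at 38 mm. Next the block, at angle 3.6°.

>>> carry_out --motion '[[[-0.15,-0.025,0],0],[[-0.35,-0.056,0],0],[[-0.58,-0.092,0],0],[[-0.75,-0.12,0],0.002],[[-0.815,-0.13,0],0.002],[[-0.822,-0.132,0],0.002],[[-0.822,-0.132,0.08],0.002],[[-0.822,-0.132,0.2],0.002],[[-0.822,-0.132,0.3],0.002],[[-0.822,-0.132,0.333],0.002],[[-0.822,-0.132,0.333],0.002],[[-0.822,-0.132,0.333],0.002]]'

```text
time_s: 11.0
ee_pos: [0.4588, -0.0831, 0.0591]
eef_rot: [3.141, 0.0, 1.636]
force: [1.3, 0.4, -0.5]
grip_width: 0.0944
grip_force: 0.0
```

>>> carry_out --motion '[[[0,0,0],0],[[0,0,0],0],[[0,0,0],0],[[0,0,0],0],[[0,0,0],0],[[0,0,0],0],[[0,0,0],0],[[0,0,0],0],[[0,0,0],0]]' --hand 1 --force 35

```text
time_s: 11.9
ee_pos: [0.4583, -0.0836, 0.0584]
eef_rot: [-3.141, 0.0, 1.635]
force: [0.4, 0.7, -0.1]
grip_width: 0.0375
grip_force: 35.0
```

>>> carry_out --motion '[[[0,0,-0.02],0],[[0,0,-0.08],0],[[0,0,-0.18],0],[[0,0,-0.3],0],[[0,0,-0.38],0],[[0,0,-0.4],0],[[0,0,-0.4],0]]'

```text
time_s: 12.6
ee_pos: [0.4585, -0.0836, 0.139]
eef_rot: [3.14, 0.0, 1.635]
force: [0.3, -0.1, -1.6]
grip_width: 0.0375
grip_force: 35.0
```

```bash
python3 -c "
from h import *
go((592,-270.5,137,76.2),(592,-270.5,14,76.2))"
```

```text
t 12.6 pos [458.5 -83.6 139. ] yaw [179.9   0.   93.7] q [-0.26  0.18  1.83 -0.    1.13 -0.32] w 37.5 F [ 0.3 -0.1 -1.6]
(592, -270.5, 137, 76.2) shift [-0.9757  0.6058  0.0111] turn 0.0486
(592, -270.5, 14, 76.2) shift [-0.9754  0.6051  0.6261] turn 0.0486
```

>>> carry_out --motion '[[[-0.06,0.04,0],0],[[-0.18,0.11,0],0.01],[[-0.34,0.21,0],0.02],[[-0.5,0.31,0],0.03],[[-0.66,0.41,0],0.04],[[-0.82,0.51,0],0.0485],[[-0.93,0.575,0],0.0485],[[-0.97,0.6,0],0.0485],[[-0.975,0.605,0],0.0485],[[-0.975,0.605,0],0.0485],[[-0.975,0.605,0],0.0485]]'

```text
time_s: 13.7
ee_pos: [0.5914, -0.2695, 0.1385]
eef_rot: [-3.141, -0.0, 1.332]
force: [0.3, -0.6, -1.4]
grip_width: 0.0375
grip_force: 35.0
```

>>> carry_out --motion '[[[0,0,0.06],0],[[0,0,0.16],0],[[0,0,0.28],0],[[0,0,0.4],0],[[0,0,0.5],0],[[0,0,0.57],0],[[0,0,0.6],0],[[0,0,0.612],0],[[0,0,0.618],0],[[0,0,0.62],0],[[0,0,0.62],0]]'

```text
time_s: 14.8
ee_pos: [0.5919, -0.2705, 0.0151]
eef_rot: [3.141, 0.0, 1.331]
force: [-1.0, 0.5, -1.0]
grip_width: 0.0376
grip_force: 35.0
```

```bash
python3 -c "
from h import *
go((592,-270.5,12.4,76.2))
p,d=camera('top'); q,d=camera('side'); cv2.imwrite('pics/b4.png',np.hstack([cv2.resize(a,(400,300),interpolation=2) for a in (p[115:205,360:480],q[105:195,220:340])]))"
```

```text
t 14.8 pos [ 591.9 -270.5   15.1] yaw [179.9   0.   76.2] q [-0.48  0.72  1.36 -0.    1.06 -0.24] w 37.6 F [-1.   0.5 -1. ]
(592, -270.5, 12.4, 76.2) shift [0.0001 0.0003 0.0134] turn 0.0001
```

View pics/b4.png

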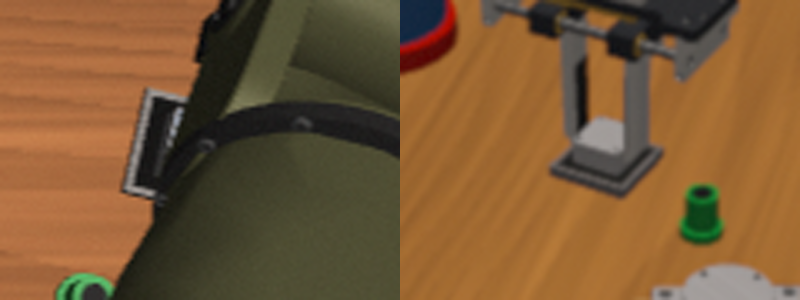

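The right half shows the block at about (605,145), held within the square rim and lined up with it. Ease down.

>>> carry_out --motion '[[[0,0,0.004],0],[[0,0,0.008],0],[[0,0,0.011],0],[[0,0,0.013],0],[[0,0,0.013],0],[[0,0,0.013],0]]'

```text
time_s: 15.5
ee_pos: [0.5917, -0.2704, 0.0125]
eef_rot: [3.141, 0.0, 1.331]
force: [-2.6, 1.9, 4.6]
grip_width: 0.0374
grip_force: 35.0
```

>>> carry_out --motion '[[[0,0,0.001],0],[[0,0,0.002],0],[[0,0,0.002],0]]'

```text
time_s: 15.8
ee_pos: [0.5917, -0.2704, 0.0125]
eef_rot: [3.141, 0.0, 1.331]
force: [-4.5, 2.9, 9.2]
grip_width: 0.0377
grip_force: 35.0
```

>>> carry_out --motion '[[[0,0,-0.002],0],[[0,0,-0.002],0],[[0,0,-0.002],0],[[0,0,-0.002],0],[[0,0,-0.002],0],[[0,0,-0.002],0]]' --hand -1

```text
time_s: 16.4
ee_pos: [0.5917, -0.2703, 0.0118]
eef_rot: [-3.142, -0.0, 1.331]
force: [-0.4, 0.8, -0.7]
grip_width: 0.0826
grip_force: 0.0
```

>>> carry_out --motion '[[[0,0,-0.04],0],[[0,0,-0.12],0],[[0,0,-0.25],0],[[0,0,-0.4],0],[[0,0,-0.5],0],[[0,0,-0.55],0],[[0,0,-0.55],0]]'

```text
time_s: 17.1
ee_pos: [0.5922, -0.2706, 0.1239]
eef_rot: [3.139, 0.001, 1.331]
force: [0.6, -0.1, -0.0]
grip_width: 0.094
grip_force: 0.0
```

```bash
python3 -c "
from h import *
for n in('side',):
    p,d=camera(n); lay(n,d,(.457,-.085),(50,30)); lay(n,d,(.592,-.270),(24,)); cv2.imwrite('pics/%s5.png'%n,p)
go((458.2,-83.8,125,94),(458.2,-83.8,38,94))"
```

```text
side 50 438 z 51.4 c [458.3 -84.7] size [54.6 59.4] ang 13.3
side 30 541 z 31.3 c [456.9 -86.3] size [95.5 64.3] ang 14.9
side 24 186 z 25.1 c [ 590.7 -270.1] size [41.9 40. ] ang 74.9
t 17.15 pos [ 591.7 -270.4  122.3] yaw [180.    0.   76.2] q [-0.48  0.59  1.3   0.    1.25 -0.24] w 94.1 F [ 0.4 -0.2 -0.2]
(458.2, -83.8, 125, 94) shift [ 0.7473 -0.8703 -0.0145] turn -0.0493
(458.2, -83.8, 38, 94) shift [ 0.7474 -0.8706  0.4205] turn -0.0493
```

>>> carry_out --motion '[[[0.1,-0.12,0],0],[[0.25,-0.29,0],-0.02],[[0.42,-0.49,0],-0.04],[[0.6,-0.7,0],-0.049],[[0.7,-0.815,0],-0.049],[[0.74,-0.86,0],-0.049],[[0.747,-0.87,0.02],-0.049],[[0.747,-0.87,0.15],-0.049],[[0.747,-0.87,0.3],-0.049],[[0.747,-0.87,0.4],-0.049],[[0.747,-0.87,0.42],-0.049],[[0.747,-0.87,0.42],-0.049]]'

```text
time_s: 18.35
ee_pos: [0.4583, -0.0844, 0.0372]
eef_rot: [-3.14, -0.0, 1.638]
force: [0.9, -0.1, 0.5]
grip_width: 0.0943
grip_force: 0.0
```

>>> carry_out --motion '[[[0,0,0],0],[[0,0,0],0],[[0,0,0],0],[[0,0,0],0],[[0,0,0],0],[[0,0,0],0],[[0,0,0],0],[[0,0,0],0]]' --hand 1 --force 45

```text
time_s: 19.15
ee_pos: [0.4584, -0.0839, 0.0381]
eef_rot: [3.141, 0.0, 1.639]
force: [-0.2, -0.5, 6.3]
grip_width: 0.0571
grip_force: 45.0
```

>>> carry_out --motion '[[[0,0,-0.02],0],[[0,0,-0.08],0],[[0,0,-0.18],0],[[0,0,-0.3],0],[[0,0,-0.38],0],[[0,0,-0.4],0],[[0,0,-0.4],0]]'

```text
time_s: 19.85
ee_pos: [0.4582, -0.0838, 0.1182]
eef_rot: [3.141, 0.0, 1.639]
force: [-0.3, -0.8, -5.3]
grip_width: 0.057
grip_force: 45.0
```

```bash
python3 -c "
from h import *
go((410,94,118,94),(362,271.7,118,94),(362,271.7,15,94))"
```

```text
t 19.85 pos [458.2 -83.8 118.2] yaw [180.    0.   93.9] q [-0.26  0.21  1.85 -0.    1.08 -0.33] w 57.0 F [-0.3 -0.8 -5.3]
(410, 94, 118, 94) shift [ 9.035e-01 -1.804e-01  7.000e-04] turn -0.0003
(362, 271.7, 118, 94) shift [ 1.8062e+00 -3.5970e-01  4.0000e-04] turn -0.0003
(362, 271.7, 15, 94) shift [ 1.8063 -0.36    0.5154] turn -0.0003
```

>>> carry_out --motion '[[[0.05,-0.01,0],0],[[0.16,-0.032,0],0],[[0.31,-0.062,0],0],[[0.46,-0.092,0],0],[[0.61,-0.122,0],0],[[0.76,-0.152,0],0],[[0.87,-0.174,0],0],[[0.903,-0.18,0],0],[[0.903,-0.18,0],0]]'

```text
time_s: 20.75
ee_pos: [0.4095, 0.0945, 0.1173]
eef_rot: [-3.14, 0.0, 1.64]
force: [-0.5, 0.1, -4.6]
grip_width: 0.0569
grip_force: 45.0
```

>>> carry_out --motion '[[[0.05,-0.01,0],0],[[0.16,-0.032,0],0],[[0.31,-0.062,0],0],[[0.46,-0.092,0],0],[[0.61,-0.122,0],0],[[0.76,-0.152,0],0],[[0.87,-0.174,0],0],[[0.903,-0.18,0],0],[[0.903,-0.18,0],0]]'

```text
time_s: 21.65
ee_pos: [0.3619, 0.2717, 0.1176]
eef_rot: [-3.141, 0.0, 1.639]
force: [0.6, -0.8, -4.4]
grip_width: 0.057
grip_force: 45.0
```

>>> carry_out --motion '[[[0,0,0.05],0],[[0,0,0.14],0],[[0,0,0.26],0],[[0,0,0.37],0],[[0,0,0.45],0],[[0,0,0.49],0],[[0,0,0.508],0],[[0,0,0.513],0],[[0,0,0.515],0],[[0,0,0.515],0]]'

```text
time_s: 22.65
ee_pos: [0.3622, 0.2718, 0.0154]
eef_rot: [3.141, -0.0, 1.638]
force: [-0.0, 0.2, -4.6]
grip_width: 0.0571
grip_force: 45.0
```

```bash
python3 -c "
from h import *
go((362,271.7,12.1,94))
p,d=camera('top'); q,d=camera('side'); cv2.imwrite('pics/d6.png',np.hstack([cv2.resize(a,(400,300),interpolation=2) for a in (p[220:340,60:220],q[290:410,245:405])]))"
```

```text
t 22.65 pos [362.2 271.8  15.4] yaw [179.9  -0.   93.9] q [ 0.56  0.36  1.95 -0.    0.83  0.5 ] w 57.1 F [-0.   0.2 -4.6]
(362, 271.7, 12.1, 94) shift [-0.0004 -0.0012  0.0164] turn -0.0003
```

View pics/d6.png

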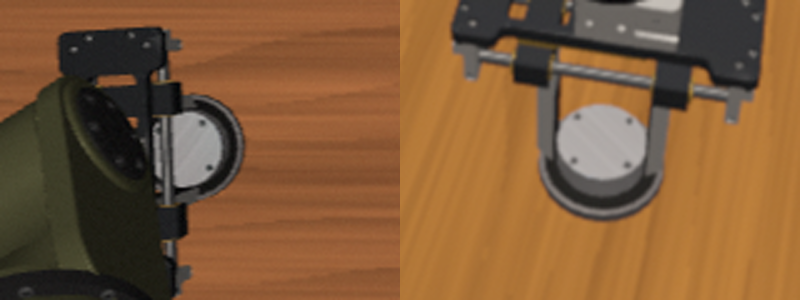

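The disc is held inside the round rim in both halves, at about (190,150) and (602,145). Ease down.

>>> carry_out --motion '[[[0,0,0.005],0],[[0,0,0.01],0],[[0,0,0.014],0],[[0,0,0.016],0],[[0,0,0.016],0],[[0,0,0.016],0]]'

```text
time_s: 23.35
ee_pos: [0.3619, 0.2717, 0.0121]
eef_rot: [3.142, 0.0, 1.639]
force: [-4.5, -3.3, 6.0]
grip_width: 0.0572
grip_force: 45.0
```

>>> carry_out --motion '[[[0,0,0.001],0],[[0,0,0.002],0],[[0,0,0.002],0]]'

```text
time_s: 23.65
ee_pos: [0.362, 0.2717, 0.0121]
eef_rot: [3.142, -0.0, 1.639]
force: [-5.9, -4.2, 12.9]
grip_width: 0.057
grip_force: 45.0
```

>>> carry_out --motion '[[[0,0,-0.002],0],[[0,0,-0.002],0],[[0,0,-0.002],0],[[0,0,-0.002],0],[[0,0,-0.002],0],[[0,0,-0.002],0]]' --hand -1

```text
time_s: 24.25
ee_pos: [0.362, 0.2716, 0.0116]
eef_rot: [-3.142, 0.0, 1.638]
force: [0.4, -1.3, 0.5]
grip_width: 0.0935
grip_force: 0.0
```

>>> carry_out --motion '[[[0,0,-0.04],0],[[0,0,-0.12],0],[[0,0,-0.25],0],[[0,0,-0.4],0],[[0,0,-0.5],0],[[0,0,-0.55],0],[[0,0,-0.55],0]]'

```text
time_s: 24.95
ee_pos: [0.3623, 0.2719, 0.1227]
eef_rot: [3.14, -0.001, 1.639]
force: [-0.1, -0.3, 0.2]
grip_width: 0.0942
grip_force: 0.0
```

>>> carry_out --motion '[[[-0.15,0.03,0],0],[[-0.37,0.074,0],0],[[-0.6,0.12,0],0],[[-0.8,0.16,0],0],[[-0.9,0.18,0],0],[[-0.9,0.18,0],0]]'

```text
time_s: 25.55
ee_pos: [0.41, 0.0926, 0.1206]
eef_rot: [-3.14, 0.0, 1.635]
force: [0.5, 1.1, -0.5]
grip_width: 0.0941
grip_force: 0.0
```

```bash
python3 -c "
from h import *
for n in('side','top'):
    p,d=camera(n); lay(n,d,(.457,-.085),(30,)); lay(n,d,(.362,.272),(24,)); cv2.imwrite('pics/%s7.png'%n,p)
    k=nests(n,p,d); print(k['plate'])
go((457.5,-86,125,16.5),(457.5,-86,18,16.5))"
```

```text
side 30 889 z 31.5 c [455.4 -87.9] size [92.  64.7] ang 16.1
side 24 919 z 25.2 c [362.2 270.1] size [57.8 56.5] ang 55.4
(array([656.3,   0.8]), array([ 66.9, 105.8]), 86.5, np.float64(5.8), 1037)
top 30 1637 z 29.3 c [457.7 -85.9] size [96.  60.2] ang 16.4
(array([654.8,   6.3]), array([ 74. , 110.9]), 86.3, np.float64(3.5), 2096)
t 25.65 pos [409.6  94.7 120.9] yaw [-179.9   -0.    93.8] q [0.14 0.11 1.96 0.   1.07 0.07] w 94.3 F [ 1.4  0.4 -0.2]
(457.5, -86, 125, 16.5) shift [-0.9172  0.1786 -0.0209] turn 0.2148
(457.5, -86, 18, 16.5) shift [-0.9173  0.1793  0.5141] turn 0.2148
```

>>> carry_out --motion '[[[-0.12,0.024,0],0.02],[[-0.3,0.06,0],0.04],[[-0.5,0.1,0],0.06],[[-0.7,0.137,0],0.08],[[-0.85,0.166,0],0.1],[[-0.917,0.179,0],0.12],[[-0.917,0.179,0],0.14],[[-0.917,0.179,0],0.16],[[-0.917,0.179,0],0.18],[[-0.917,0.179,0],0.2],[[-0.917,0.179,0],0.215],[[-0.917,0.179,0],0.215]]'

```text
time_s: 26.85
ee_pos: [0.4582, -0.0847, 0.1212]
eef_rot: [-3.141, 0.001, 0.288]
force: [0.3, 0.3, -0.1]
grip_width: 0.0942
grip_force: 0.0
```

```bash
python3 -c "
from h import *
go((457.6,-86,18,16.4))"
```

```text
t 26.85 pos [458.2 -84.7 121.2] yaw [-180.     0.    16.5] q [-0.26  0.21  1.85  0.    1.09  1.02] w 94.2 F [ 0.3  0.3 -0.1]
(457.6, -86, 18, 16.4) shift [-0.0045  0.0055  0.516 ] turn 0.0002
```

>>> carry_out --motion '[[[-0.004,0.005,0.08],0],[[-0.004,0.005,0.22],0],[[-0.004,0.005,0.36],0],[[-0.004,0.005,0.46],0],[[-0.004,0.005,0.505],0],[[-0.004,0.005,0.515],0],[[-0.004,0.005,0.515],0]]'

```text
time_s: 27.55
ee_pos: [0.458, -0.087, 0.0191]
eef_rot: [3.141, -0.0, 0.289]
force: [0.6, 0.5, 0.8]
grip_width: 0.0939
grip_force: 0.0
```

>>> carry_out --motion '[[[0,0,0],0],[[0,0,0],0],[[0,0,0],0],[[0,0,0],0],[[0,0,0],0],[[0,0,0],0],[[0,0,0],0],[[0,0,0],0]]' --hand 1 --force 60

```text
time_s: 28.35
ee_pos: [0.4579, -0.0874, 0.0189]
eef_rot: [3.141, -0.0, 0.288]
force: [-0.5, -2.6, 4.1]
grip_width: 0.0594
grip_force: 60.0
```

>>> carry_out --motion '[[[0,0,-0.02],0],[[0,0,-0.06],0],[[0,0,-0.14],0],[[0,0,-0.22],0],[[0,0,-0.28],0],[[0,0,-0.3],0],[[0,0,-0.3],0]]'

```text
time_s: 29.05
ee_pos: [0.4577, -0.0872, 0.0789]
eef_rot: [3.141, -0.0, 0.288]
force: [-0.4, 0.8, -9.1]
grip_width: 0.0592
grip_force: 60.0
```

```bash
python3 -c "
from h import *
go((655,5.8,78,-3.7),(655,5.8,18,-3.7))"
```

```text
t 29.05 pos [457.7 -87.2  78.9] yaw [180.   -0.   16.5] q [-0.27  0.27  1.88  0.    0.99  1.02] w 59.2 F [-0.4  0.8 -9.1]
(655, 5.8, 78, -3.7) shift [ 1.0781 -0.1659  0.0046] turn 0.0561
(655, 5.8, 18, -3.7) shift [ 1.078  -0.166   0.3046] turn 0.0561
```

>>> carry_out --motion '[[[0.05,-0.008,0],0.004],[[0.15,-0.023,0],0.012],[[0.29,-0.045,0],0.022],[[0.43,-0.066,0],0.032],[[0.57,-0.088,0],0.042],[[0.71,-0.109,0],0.05],[[0.83,-0.128,0],0.055],[[0.91,-0.14,0],0.056],[[0.95,-0.146,0],0.056],[[0.96,-0.148,0],0.056],[[0.96,-0.148,0],0.056]]'

```text
time_s: 30.15
ee_pos: [0.6328, -0.0045, 0.078]
eef_rot: [3.142, 0.001, -0.064]
force: [-0.2, 0.4, -9.7]
grip_width: 0.059
grip_force: 60.0
```

```bash
python3 -c "
from h import *
go((655,5.8,16,-3.7))"
```

```text
t 30.15 pos [632.8  -4.5  78. ] yaw [ 1.8e+02  1.0e-01 -3.7e+00] q [-0.07  0.6   1.39 -0.    1.15  1.57] w 59.0 F [-0.2  0.4 -9.7]
(655, 5.8, 16, -3.7) shift [ 0.1078 -0.0587  0.3097] turn 0.0001
```

>>> carry_out --motion '[[[0.03,-0.015,0],0],[[0.07,-0.04,0],0],[[0.1,-0.055,0.01],0],[[0.108,-0.059,0.05],0],[[0.108,-0.059,0.12],0],[[0.108,-0.059,0.19],0],[[0.108,-0.059,0.25],0],[[0.108,-0.059,0.29],0],[[0.108,-0.059,0.305],0],[[0.108,-0.059,0.31],0],[[0.108,-0.059,0.31],0]]'

```text
time_s: 31.25
ee_pos: [0.6559, 0.006, 0.017]
eef_rot: [-3.142, -0.001, -0.064]
force: [0.1, 0.6, -9.2]
grip_width: 0.0594
grip_force: 60.0
```

```bash
python3 -c "
from h import *
go((655,5.8,12.9,-3.7))
p,d=camera('top'); q,d=camera('side'); cv2.imwrite('pics/p8.png',np.hstack([cv2.resize(a,(400,300),interpolation=2) for a in (p[70:190,195:355],q[160:280,140:300])]))"
```

```text
t 31.25 pos [655.9   6.   17. ] yaw [-180.    -0.    -3.7] q [-0.05  0.73  1.34  0.    1.07  1.59] w 59.4 F [ 0.1  0.6 -9.2]
(655, 5.8, 12.9, -3.7) shift [-0.0047  0.0013  0.0206] turn 0.0001
```

View pics/p8.png

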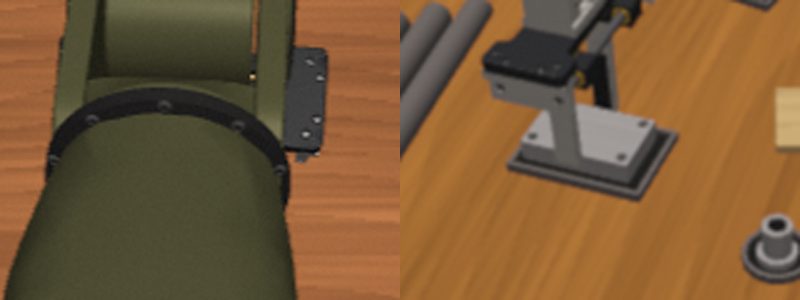

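The right half shows the plate's top at about (590,135), square within the rectangular rim with a gap on all sides. The bush is standing in its nest at (778,245). Ease down.

>>> carry_out --motion '[[[-0.004,0,0.005],0],[[-0.004,0,0.01],0],[[-0.004,0,0.015],0],[[-0.004,0,0.018],0],[[-0.004,0,0.019],0],[[-0.004,0,0.019],0]]'

```text
time_s: 31.95
ee_pos: [0.655, 0.0061, 0.013]
eef_rot: [-3.142, -0.0, -0.064]
force: [-0.9, 0.3, -6.2]
grip_width: 0.0596
grip_force: 60.0
```

>>> carry_out --motion '[[[0,0,0.001],0],[[0,0,0.002],0],[[0,0,0.002],0]]'

```text
time_s: 32.25
ee_pos: [0.655, 0.006, 0.0129]
eef_rot: [3.142, -0.0, -0.064]
force: [-4.5, -0.2, 0.7]
grip_width: 0.0593
grip_force: 60.0
```

>>> carry_out --motion '[[[0,0,0.001],0],[[0,0,0.001],0],[[0,0,0.001],0]]'

```text
time_s: 32.55
ee_pos: [0.655, 0.006, 0.0129]
eef_rot: [3.142, -0.0, -0.064]
force: [-7.7, 0.7, 2.1]
grip_width: 0.0594
grip_force: 60.0
```

>>> carry_out --motion '[[[0,0,-0.001],0],[[0,0,-0.001],0],[[0,0,-0.001],0],[[0,0,-0.001],0],[[0,0,-0.001],0],[[0,0,-0.001],0]]' --hand -1

```text
time_s: 33.15
ee_pos: [0.6549, 0.006, 0.0124]
eef_rot: [-3.142, -0.0, -0.064]
force: [-0.4, 0.0, 0.9]
grip_width: 0.0937
grip_force: 0.0
```

>>> carry_out --motion '[[[0,0,-0.04],0],[[0,0,-0.12],0],[[0,0,-0.25],0],[[0,0,-0.4],0],[[0,0,-0.55],0],[[0,0,-0.7],0],[[0,0,-0.75],0],[[0,0,-0.75],0]]'

```text
time_s: 33.95
ee_pos: [0.6555, 0.006, 0.1646]
eef_rot: [-3.142, -0.003, -0.064]
force: [0.2, 0.1, -0.2]
grip_width: 0.0943
grip_force: 0.0
```

>>> carry_out --motion '[[[-0.05,-0.15,0],0],[[-0.1,-0.35,0],0],[[-0.2,-0.6,0],0],[[-0.3,-0.85,0],0],[[-0.4,-1,0],0],[[-0.4,-1,0],0]]'

```text
time_s: 34.55
ee_pos: [0.5852, 0.215, 0.1609]
eef_rot: [3.141, 0.003, -0.059]
force: [1.3, 0.2, -0.4]
grip_width: 0.0937
grip_force: 0.0
```

```bash
python3 -c "
from h import *
for n in('side','top'):
    p,d=camera(n); cv2.imwrite('pics/%s9.png'%n,p)
    for c,z in(((.472,.083),38),((.592,-.27),24),((.362,.272),24),((.655,.006),24)): lay(n,d,c,(z,))
go()"
```

```text
side 38 120 z 39.4 c [471.6  84. ] size [20.8 24.2] ang 15.1
side 24 186 z 25.2 c [ 589.3 -269.6] size [42.9 39.5] ang 75.3
side 24 919 z 25.1 c [362.1 269.7] size [56.9 57.9] ang 7.4
side 24 717 z 25.3 c [654.5   6.9] size [64.1 97.3] ang 86.1
top 38 129 z 37.7 c [471.6  84.7] size [22.8 22.5] ang 45.7
top 24 404 z 23.0 c [ 590.8 -269.8] size [38.8 38.9] ang 75.7
top 24 1536 z 23.3 c [654.2   8.8] size [60.2 96. ] ang 86.4
t 34.65 pos [587.2 211.2 161.2] yaw [ 1.8e+02  1.0e-01 -3.6e+00] q [ 0.29  0.5   1.34 -0.    1.3   1.92] w 93.8 F [ 0.7 -0.5  0.2]
```

View pics/side9.png

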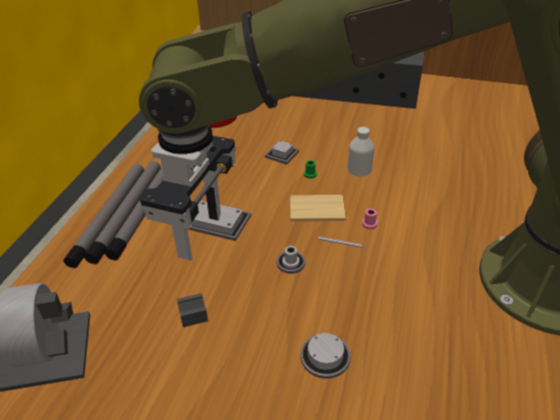

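View pics/top9.png

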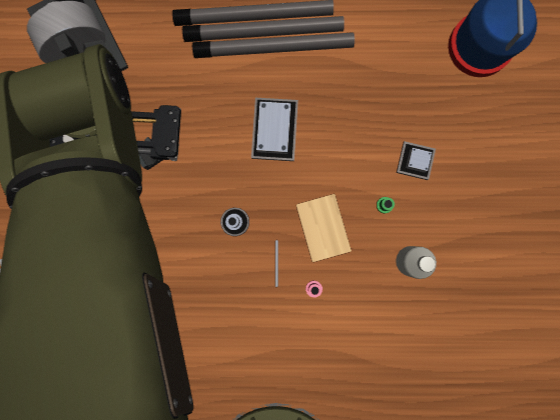

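The pictures show all four parts flat inside their rims. In the top view they are plate (275,129), block (420,159) and bush (235,222). The disc is in the side view at (325,352). Their tops read 38, 24, 24 and 24 mm, and the bottle and vee block have not moved.

```bash
python3 -c "
from station import ctrl
print(ctrl.hand_in())"
```

```text
the job is handed in; nothing more can be done
None
```

The job is handed in after about 35 s: bush, block, disc and plate were unstacked in that order, each lies flat inside its own nest (bush upright on its flange), and the bottle and vee block were left alone.

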